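Lay the tea carton down in the outline on the cutting board

TASK

The green carton has to lie down on the red cutting board, ready to be slit open. First push the little steel tin out of the white outline, keeping it upright, and leave it standing outside; then tip the green carton over with a push so that it lands on its broad face inside the outline, not shoved in afterwards. Only push with the fingers: lift or carry nothing, and leave the brown carton and everything else on the counter where it is.

Things in the scene. Friction and masses are not known exactly. Their poses are not given: they have to be found in the camera images.
- green_carton: Green carton, yellow band, 90 (x) x 55 (y) x 150 mm (z, height), 0.18 to 0.35 kg, loose, stands across one end line of the outline (either end), 25 to 55 mm of its 55 inside, broad faces (its y) to and from the outline's middle, turned up to 0.12 rad. Origin: underside centre. Pushed about 115 mm above the board it tips without sliding and falls by itself past 20 degrees.
- green_top (a point): Centre of the green carton's top face, 150 mm from its origin along its z.
- green_edge_a (a point): Middle of the green carton's lower edge on its +y broad face (27.5 mm from its origin).
- green_edge_b (a point): Middle of the green carton's lower edge on its -y broad face (27.5 mm from its origin).
- brown_carton: Brown cardboard carton with a white band, same size as the green one, loose, standing upright across the other end line of the outline. To be left alone.
- tin: Low round steel tin with a black band round its upper rim, 60 mm diameter, 45 mm high, 105 to 210 g, loose, standing on the board in the middle part of the outline. Origin: centre of its underside. It slides when pushed.
- board: Red cutting board fixed to the counter, 300 (x) x 420 (y) x 6 mm, its y along its length. Origin: centre of its underside, on the counter.
- outline (a point): Centre of the white outline printed on the board's upper face, 6 mm above the counter. Axes as the board's: the area inside the lines is 160 mm along x and 300 mm along y; the lines are 6 mm wide and flush.
- mug: White mug, 80 mm wide, 90 mm high, on the left of the counter. Origin: underside. Leave alone.
- blue_cup: Blue cup, 70 mm wide, 60 mm high, on the left. Origin: underside. Leave alone.
- syrup: Amber syrup bottle, 64 mm wide, 210 mm high, on the right. Origin: underside. Leave alone.
- jar: Glass jar with steel lid, 80 mm wide, 110 mm high, on the right. Origin: underside. Leave alone.
- pitcher: Steel milk pitcher, 88 mm wide, 100 mm high, on the left near the robot. Origin: underside. Leave alone.
Not all that is in view belongs to the job. What is shaped like the tin but pink is not meant.

How it is judged:
On the way, in this order (a step that is already met when the one before it is completed fails the run):
1. the tin stands outside the outline while the green carton still stands ((x of tin in the frame of outline above 0.107 m or x of tin in the frame of outline below -0.107 m or y of tin in the frame of outline above 0.177 m or y of tin in the frame of outline below -0.177 m) and angle between tin's own z axis and vertical below 0.3 rad and height (world z) of tin between -0.005 and 0.02 m and angle between green_carton's own z axis and vertical below 0.2 rad), for 0.2 s.
2. the green carton lies on a broad face inside the outline (angle between the y axis of green_carton and the z axis of outline, either way round below 0.1 rad and x of green_carton in the frame of outline between -0.038 and 0.038 m and y of green_carton in the frame of outline between -0.152 and 0.152 m and x of green_top in the frame of outline between -0.038 and 0.038 m and y of green_top in the frame of outline between -0.152 and 0.152 m), for 0.2 s.
At the end, for the whole second after the job is handed in: Green carton at rest flat on a broad face; centres of its underside and top face within 152 mm of the outline's centre lengthwise and 38 mm of its long centre line. Tin upright at rest on board or counter, clear of the outline to 3 mm. Brown carton standing (all of step 2 and (x of tin in the frame of outline above 0.107 m or x of tin in the frame of outline below -0.107 m or y of tin in the frame of outline above 0.177 m or y of tin in the frame of outline below -0.177 m) and angle between tin's own z axis and vertical below 0.3 rad and height (world z) of tin between -0.005 and 0.02 m and height (world z) of green_carton below 0.06 m and angle between brown_carton's own z axis and vertical below 0.1 rad and linear speed of each of green_carton, tin below 0.02 m/s); the robot touches nothing.
It fails at once if the green carton lifted: both long lower edges more than 20 mm above the board (height (world z) of each of green_edge_a, green_edge_b above 0.026 m).
It fails at once if the green carton down on the board anywhere but inside the outline (landed outside, or to be shoved in afterwards) (angle between green_carton's own z axis and vertical above 1.45 rad and not (x of green_carton in the frame of outline between -0.038 and 0.038 m and y of green_carton in the frame of outline between -0.152 and 0.152 m and x of green_top in the frame of outline between -0.038 and 0.038 m and y of green_top in the frame of outline between -0.152 and 0.152 m)).
It fails at once if the tin lifted more than 15 mm off the board, or tipped over (height (world z) of tin above 0.021 m or angle between tin's own z axis and vertical above 0.5 rad).
It fails at once if the brown carton moved more than 15 mm or tipped (distance of brown_carton from where it was at the start of the episode above 0.015 m or angle between brown_carton's own z axis and vertical above 0.15 rad).
It fails at once if another thing on the counter moved more than 15 mm (distance of any of mug, blue_cup, syrup, jar, pitcher from where it was at the start of the episode above 0.015 m).
It also fails if it takes over 50 s, if anything falls off the work surface, if the arm or the gripper's body presses on something with over 40 N, if the wrist force passes 120 N, or if a joint passes its speed limit or range.

ROBOT

A 6-joint arm with a two-finger parallel gripper is mounted at the origin on the work surface. World frame = base frame: x ahead of the robot, y to its left, z up, the work surface at z = 0. Lengths are in m, angles in rad, forces in N, time in s.
With the tool pointing down it reaches from about 0.3 to 0.875 m from the base axis. Payload 6.4 kg.
Tool frame: the origin (TCP) lies between the finger pads; the fingertips stand 19 mm ahead of it and the grasp point (between the pads) is the TCP (ctrl.tips_ahead is the z of the fingertips in the tool frame, in m); z points along the fingers, y is the line along which they close (so a half turn about z gives the same grasp; the last joint's range is limited). The gripper opens to 85 mm and grips with 20 to 120 N. Pads are 22 mm wide; open, the fingers measure 114 mm over their backs; the gripper's body (76 mm by 85 mm) begins 54 mm behind the grasp point. The pads swing forward as they close: fully open they stand 13 mm farther back than shut.
Start: joints at [-1.371, 0.181, 1.607, -0, 1.354, -0.206], TCP at [0.227, -0.528, 0.25] pointing down, gripper open.
Joint ranges: [-2.99, 2.99], [-0.89, 2.07], [0.3, 2.58], [-1.14, 4.28], [0, 2.63], [-3.12, 3.12]. Speed limits (rad/s): [2.57, 2.57, 3.01, 3.14, 3.14, 3.14].

INTERFACE

Orientations are given as a unit quaternion [w, x, y, z].
In Python, from bench import readout, vision, ctrl gives the robot as it stands.
- The arm moves only by the tool play_rows, never from a script. Its arguments are lists of equal length, an entry for each row: "xyz": the shift along the tool's x, y, z in mm, a list of three; "rot": the turn, a rotation vector about the tool's x, y, z in rad, a list of three; "grip": the opening, from 0 (shut) to 1 (fully open). In form: {"xyz": [[x, y, z], ...], "rot": [[rx, ry, rz], ...], "grip": [grip, ...]}. A call has exactly 10 rows; each row is the pose to reach, as a shift and turn from the pose commanded when the call began, along the tool's axes at that moment; what a row does not reach only later rows make up. A row lasts 1/8 s, in which the tool goes at most 62.5 mm and 10.7 degrees, less where a joint would pass 70% of its speed; a pose out of reach is approached as far as the arm can. A call with a gripper value outside its range is refused whole. The fingers move at their own pace and stop on an object; the grip force is fixed at half the most. Time passes only in rows, so rows that repeat a pose let the fingers close, or fill a call up. It gives the time, the measured TCP pose, the force, the opening and the grip force at its end, in the units of the state.
- readout.get_obs(): the state, without advancing time (a new reading comes with each control period).
- vision.camera(name): name is "scene" or "top" or "wrist"; returns a dict with "color" (420x560x3 uint8, red, green, blue), "depth" (420x560 float32, m along the optical axis (not along the pixel's ray), 0 where there is no reading), "camera_matrix" (3x3 intrinsics, pixels), "extrinsics" (4x4, takes a point from camera to world coordinates); the wrist camera has in their place "hand_eye" (4x4, takes a point from camera to tool coordinates, whose origin is the TCP and whose axes are the flange's). Camera axes: x right, y down, z forward; pixel columns grow to the right and rows downward; lengths in m; the calibration is good to about 2 mm. A picture is of the moment at which its call begins: read the wrist's pose just before it.
- ctrl.hand_in(): hands the job in; it is judged then, once.
The state is a dict: "time_s": time; "q": joint angles; "dq": joint speeds; "joint_efforts": joint torques, N m; "eef_pos": TCP position; "eef_rot": TCP orientation; "wrist_force": force on the tool from outside, world axes, zero at the start; "torque": the same for the moment, N m; "opening": opening from 0.0 (shut) to 1.0 (fully open); "grasp_force": force on a finger pad.
Only numpy, scipy, OpenCV 4.12 (cv2) and the standard library are available. Lean on these libraries where they do the work, as an engineer would, in place of code of your own. Each camera call takes 0.05 s, during which the arm holds its last target. There are 200 camera calls.

## Working session

There is one attempt and no reset: what is moved stays moved. The work goes in short steps, Python scripts to look and compute and a tool call to move; the robot and the scene stay as the last step left them, time stands still between calls to the robot, and variables do not carry over. Pictures are saved under pics/ and viewed, at most 10 in all, crops included, and the job is handed in when it is done.

Besides the shell and the picture viewer there is one more tool, called after "Request:" as a command line: name --argument value ..., lists and objects as JSON in quotes. play_rows: Moves the arm, as the interface text tells. Its arguments: {"type":"object","properties":{"xyz":{"type":"array","items":{"type":"array","items":{"type":"number"}}},"rot":{"type":"array","items":{"type":"array","items":{"type":"number"}}},"grip":{"type":"array","items":{"type":"number"}}},"required":["xyz","rot","grip"]}

```bash
mkdir -p pics
cat > h.py <<'E'
import numpy as np, cv2
from bench import readout, vision, ctrl
def world(c):
    K=c["camera_matrix"];d=c["depth"];v,u=np.mgrid[0:420,0:560]
    P=np.stack([(u-K[0,2])/K[0,0]*d,(v-K[1,2])/K[1,1]*d,d],-1)
    T=c["extrinsics"];return P@T[:3,:3].T+T[:3,3]
def plane(c,uv,z):
    K=c["camera_matrix"];T=c["extrinsics"]
    r=np.c_[np.asarray(uv,float).reshape(-1,2),np.ones(len(np.asarray(uv).reshape(-1,2)))]@np.linalg.inv(K).T@T[:3,:3].T
    return T[:3,3]+r*((z-T[2,3])/r[:,2:])
E
python3 - <<'E'
from h import *
for n in("top","scene"):
    c=vision.camera(n);cv2.imwrite(f"pics/{n}0.png",c["color"][...,::-1]);print(n,c["extrinsics"].round(3).tolist(),c["camera_matrix"].round(1).tolist())
    np.savez(f"{n}0.npz",**c)
print(readout.get_obs())
E
```

```text
top [[0.005, -0.983, 0.183, 0.253], [-1.0, -0.003, 0.01, -0.007], [-0.009, -0.183, -0.983, 1.572], [0.0, 0.0, 0.0, 1.0]] [[484.9, 0.0, 275.8], [0.0, 484.9, 200.0], [0.0, 0.0, 1.0]]
scene [[-0.833, 0.448, -0.325, 0.96], [0.553, 0.656, -0.513, 0.748], [-0.016, -0.607, -0.795, 1.256], [0.0, 0.0, 0.0, 1.0]] [[427.4, 0.0, 281.1], [0.0, 427.4, 210.1], [0.0, 0.0, 1.0]]
{'time_s': 0.1, 'q': array([-1.37132097e+00,  1.81507552e-01,  1.60791484e+00, -1.56149487e-05,
        1.35379900e+00, -2.06314584e-01]), 'dq': array([-1.87448537e-03, -3.12515286e-03, -2.79183345e-03,  9.24028266e-04,
       -7.26811492e-05, -1.88720069e-04]), 'joint_efforts': array([-2.01186924e-05, -4.45876873e+01, -3.52241743e+01, -2.41327298e-04,
        4.17754796e-03, -2.78812263e-05]), 'eef_pos': array([ 0.22688645, -0.52782898,  0.24944797]), 'eef_rot': array([-8.14392158e-04,  9.79486665e-01,  2.01507343e-01, -4.83813071e-06]), 'wrist_force': array([-0.20645672,  0.12014039, -0.35628801]), 'torque': array([ 0.02933201,  0.01722391, -0.00723574]), 'grasp_force': 0.0, 'opening': 1.0033973939240748}
```

View pics/top0.png

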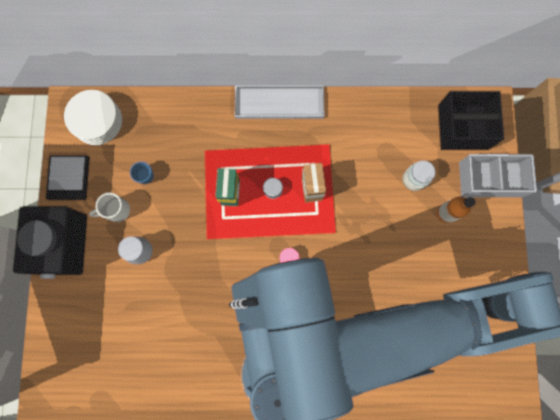

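View pics/scene0.png

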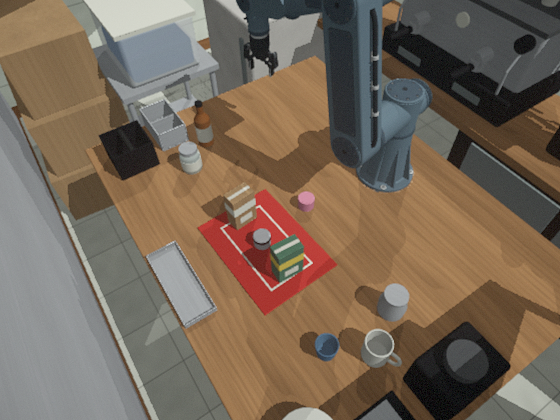

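The top view shows the steel tin at (273,188), with the pink look-alike off the board at (289,257). The green carton is at (227,186) and the brown one at (314,182). The other grey round things are the cup at (135,250) and the jar at (420,175). In the scene view the tin is at (262,239), green at (287,258) and brown at (240,207). I choose the tin on the board between the cartons, and will measure it now.

Run:
```python
from h import *
c=dict(np.load("top0.npz"));W=world(c);hsv=cv2.cvtColor(c["color"],cv2.COLOR_RGB2HSV);H,S,V=[hsv[...,i].astype(int) for i in range(3)]
v,u=np.mgrid[0:420,0:560]
roi=(u>195)&(u<345)&(v>135)&(v<245)
# board from red pixels, hull
red=roi&((H<6)|(H>174))&(S>150)&(V>90)
pts=np.argwhere(red)[:,::-1]
hull=cv2.convexHull(plane(c,pts,0.006)[:,:2].astype(np.float32))
print("board",cv2.minAreaRect(hull))
wh=roi&(S<70)&(V>180)&(abs(W[...,2]-.006)<.012)
wp=plane(c,np.argwhere(wh)[:,::-1],.006)[:,:2].astype(np.float32)
r=cv2.minAreaRect(cv2.convexHull(wp));print("outline (outer .172x.312)",r,len(wp))
for n,z0,z1,ur in(("green",.146,.17,(200,250)),("brown",.146,.17,(290,340)),("tin",.042,.062,(255,292))):
    m=roi&(W[...,2]>z0-.006)&(W[...,2]<z1)&(u>ur[0])&(u<ur[1])
    P=W[m];print(n,m.sum(),np.median(P[:,2]),cv2.minAreaRect(P[:,:2].astype(np.float32)),P.mean(0).round(4))
big=cv2.resize(c["color"][135:265,190:350],None,fx=5,fy=4.5,interpolation=cv2.INTER_CUBIC)
cv2.imwrite("pics/crop.png",big[...,::-1][:600])
s=dict(np.load("scene0.npz"));W=world(s);v,u=np.mgrid[0:420,0:560]
for n,z0,z1,(a,b,e,f) in(("green",.146,.17,(265,310,225,290)),("brown",.146,.17,(220,262,175,235)),("tin",.042,.06,(248,275,225,255)),("pink",.03,.07,(295,318,188,215))):
    m=(W[...,2]>z0-.006)&(W[...,2]<z1)&(u>a)&(u<b)&(v>e)&(v<f)
    P=W[m];print(n,m.sum(),np.median(P[:,2]),cv2.minAreaRect(P[:,:2].astype(np.float32)),P.mean(0).round(4))
```

```text
board ((0.5764075517654419, 0.033148929476737976), (0.29831066727638245, 0.4198174476623535), 3.1344361305236816)
outline (outer .172x.312) ((0.5771453976631165, 0.03323566913604736), (0.17298968136310577, 0.3126713037490845), 3.012763023376465) 376
green 568 0.1561390785406901 ((0.5676940679550171, 0.16093602776527405), (0.05612099543213844, 0.08991026133298874), 87.44193267822266) [0.5667 0.16   0.1558]
brown 558 0.15581160239920522 ((0.5829206109046936, -0.10565764456987381), (0.09106823801994324, 0.05548126995563507), 6.418504238128662) [ 0.5816 -0.1053  0.1557]
tin 287 0.051637856327748866 ((0.5769155025482178, 0.021633073687553406), (0.05856109410524368, 0.057965949177742004), 0.1851520538330078) [0.5761 0.0212 0.0512]
green 529 0.15466500916440462 ((0.5717955231666565, 0.16311156749725342), (0.05793347209692001, 0.09211298078298569), 86.53965759277344) [0.5743 0.166  0.154 ]
brown 419 0.15447602847745734 ((0.5869701504707336, -0.1030992716550827), (0.09326475113630295, 0.06027568504214287), 7.418142795562744) [ 0.5894 -0.0989  0.1534]
tin 239 0.04998024608433216 ((0.5823138952255249, 0.02247568778693676), (0.06099684536457062, 0.05833464488387108), 56.71501922607422) [0.5835 0.0263 0.0492]
pink 220 0.04353595582196834 ((0.3587172031402588, -0.027680404484272003), (0.06471746414899826, 0.05932576581835747), 43.02437973022461) [ 0.3611 -0.025   0.042 ]
```

View pics/crop.png

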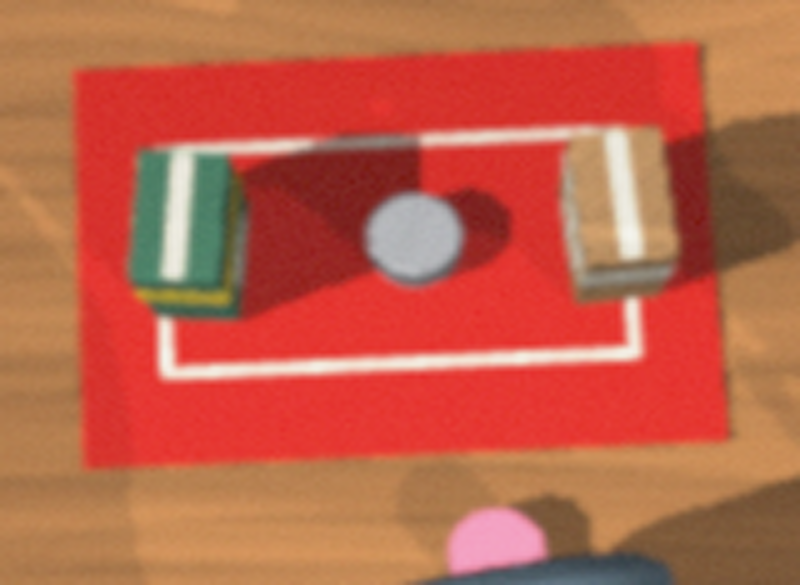

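The measured sizes and heights agree with the given ones. In the board frame (yaw 3.05°), the tin is at about (0,-11) mm and green at about (0,129) mm with relative yaw about -0.1 rad. Brown is at y of about -139 mm. The crop confirms that the grey round thing between the cartons is the tin. The plan is to push the tin along board +x with the two fingers part open, so that it nests between them.

```bash
cat >> h.py <<'E'
from scipy.spatial.transform import Rotation as Ro
def go(p,yaw,start=None):
    "shift (mm) and turn for TCP to p, tool down with tool x at yaw, from the pose now"
    o=readout.get_obs();q=o["eef_rot"];R=Ro.from_quat([*q[1:],q[0]])
    T=Ro.from_matrix(np.c_[[np.cos(yaw),np.sin(yaw),0],[np.sin(yaw),-np.cos(yaw),0],[0,0,-1]])
    print("now",o["time_s"],o["eef_pos"].round(4),"shift",(R.inv().apply(np.array(p)-o["eef_pos"])*1e3).round(1),"rot",(R.inv()*T).as_rotvec().round(3),"q",o["q"].round(2),"F",o["wrist_force"].round(1),"op",round(o["opening"],2))
E
python3 - <<'E'
from h import *
a=np.radians(3.05);ex=np.array([np.cos(a),np.sin(a),0])
t=np.array([.579,.022,0])
go(t-.08*ex+[0,0,.25],a);print(ctrl.tips_ahead)
E
```

```text
now 0.1 [ 0.2269 -0.5278  0.2494] shift [ 4.655e+02 -3.938e+02  2.000e-01] rot [-0.002 -0.     0.353] q [-1.37  0.18  1.61 -0.    1.35 -0.21] F [-0.2  0.1 -0.4] op 1.0
0.019
```

Request:
play_rows --xyz '[[46, -39, 0], [92, -78, 0], [138, -117, 0], [185, -156, 0], [232, -196, 0], [278, -235, 0], [325, -275, 0], [372, -315, 0], [419, -354, 0], [465, -394, 0]]' --rot '[[0, 0, 0.035], [0, 0, 0.07], [0, 0, 0.105], [0, 0, 0.14], [0, 0, 0.175], [0, 0, 0.21], [0, 0, 0.245], [0, 0, 0.28], [0, 0, 0.315], [0, 0, 0.353]]' --grip '[0.45, 0.45, 0.45, 0.45, 0.45, 0.45, 0.45, 0.45, 0.45, 0.45]'

```text
time_s: 1.35
eef_pos: [0.4992, 0.0193, 0.2502]
eef_rot: [0.0, 1.0, 0.026, 0.0]
wrist_force: [0.9, 0.1, 0.8]
opening: 0.453
grasp_force: 0.0
```

Run:
```python
from h import *
a=np.radians(3.05);ex=np.array([np.cos(a),np.sin(a),0])
t=np.array([.579,.022,0])
go(t-.08*ex+[0,0,.04],a)
c=vision.camera("wrist");cv2.imwrite("pics/w1.png",c["color"][...,::-1])
```

```text
now 1.35 [0.4992 0.0193 0.2502] shift [-2.000e-01  1.500e+00  2.102e+02] rot [ 0.    -0.    -0.001] q [-0.2   0.01  1.79 -0.    1.34  1.32] F [0.9 0.1 0.8] op 0.45
```

View pics/w1.png

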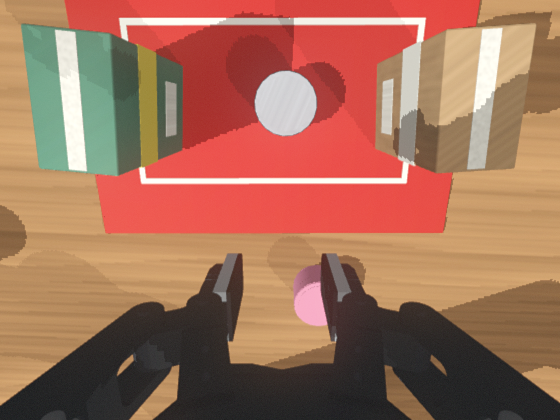

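The tin is at (286,103), in line with the finger gap centred near x≈283. Green (105,95) and brown (455,95) leave room on both sides. I'll go down and start the push.

Request:
play_rows --xyz '[[0, 1, 50], [0, 1, 100], [0, 1, 150], [0, 1, 190], [0, 1, 210], [0, 1, 210], [15, 1, 210], [30, 1, 210], [40, 1, 210], [50, 1, 210]]' --rot '[[0, 0, 0], [0, 0, 0], [0, 0, 0], [0, 0, 0], [0, 0, 0], [0, 0, 0], [0, 0, 0], [0, 0, 0], [0, 0, 0], [0, 0, 0]]' --grip '[0.45, 0.45, 0.45, 0.45, 0.45, 0.45, 0.45, 0.45, 0.45, 0.45]'

```text
time_s: 2.65
eef_pos: [0.5492, 0.0188, 0.041]
eef_rot: [0.0, 1.0, 0.026, 0.0]
wrist_force: [-3.6, -2.5, 1.9]
opening: 0.449
grasp_force: 1.5
```

Request:
play_rows --xyz '[[12, 0, 0], [24, 0, 0], [36, 0, 0], [48, 0, 0], [60, 0, 0], [72, 0, 0], [84, 0, 0], [96, 0, 0], [108, 0, 0], [116, 0, 0]]' --rot '[[0, 0, 0], [0, 0, 0], [0, 0, 0], [0, 0, 0], [0, 0, 0], [0, 0, 0], [0, 0, 0], [0, 0, 0], [0, 0, 0], [0, 0, 0]]' --grip '[0.45, 0.45, 0.45, 0.45, 0.45, 0.45, 0.45, 0.45, 0.45, 0.45]'

```text
time_s: 3.9
eef_pos: [0.6646, 0.0251, 0.0405]
eef_rot: [-0.0, 1.0, 0.026, -0.001]
wrist_force: [-6.8, -0.1, 6.3]
opening: 0.452
grasp_force: 4.1
```

```bash
cat >> h.py <<'E'
def tin():
    c=vision.camera("top");W=world(c);v,u=np.mgrid[0:420,0:560]
    s=vision.camera("scene");Ws=world(s)
    a=np.radians(3.05);B=np.array([[np.cos(a),np.sin(a)],[-np.sin(a),np.cos(a)]])
    hs=cv2.cvtColor(s["color"],cv2.COLOR_RGB2HSV)
    m=(Ws[...,2]>.036)&(Ws[...,2]<.062)&(hs[...,1]<70)&(Ws[...,0]>.55)&(Ws[...,0]<.8)&(abs(Ws[...,1]-.02)<.08)
    P=Ws[m];print("tin scene",m.sum(),(B@(np.median(P[:,:2],0)-[.577,.033])).round(4) if m.any() else None)
    return c,s
E
python3 - <<'E'
from h import *
a=np.radians(3.05);ex=np.array([np.cos(a),np.sin(a),0])
go([.577,.033,.25],a)
c,s=tin();cv2.imwrite("pics/s2.png",cv2.resize(s["color"][150:330,150:390],None,fx=3,fy=3)[...,::-1])
E
```

```text
now 3.9 [0.6646 0.0251 0.0405] shift [ -87.3  -12.5 -209.4] rot [-0.     0.001 -0.   ] q [-0.14  0.61  1.48 -0.    1.05  1.38] F [-6.8 -0.1  6.3] op 0.45
tin scene 265 [ 0.123  -0.0054]
```

View pics/s2.png

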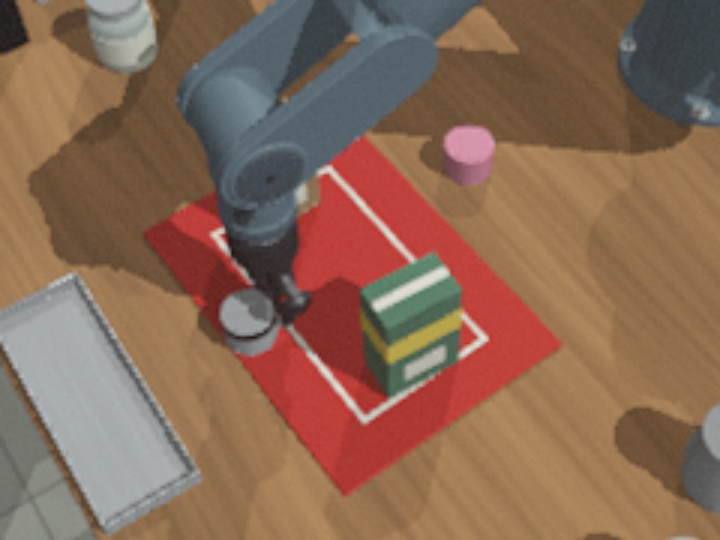

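The tin stands upright at board x≈+0.123 (crop at (250,320)), past the line. Green is still standing at (412,330). I'll back off and go up, then move round behind the green carton's outer face.

Request:
play_rows --xyz '[[-15, 0, 0], [-35, 0, 0], [-50, 0, 0], [-50, 0, -55], [-50, 0, -110], [-50, 0, -165], [-50, 0, -210], [-50, 0, -210], [-50, 0, -210], [-50, 0, -210]]' --rot '[[0, 0, 0], [0, 0, 0], [0, 0, 0], [0, 0, 0], [0, 0, 0], [0, 0, 0], [0, 0, 0], [0, 0, -0.17], [0, 0, -0.34], [0, 0, -0.51]]' --grip '[0.45, 0.45, 0.45, 0.45, 0.45, 0.45, 0.45, 0.45, 0.45, 0.45]'

```text
time_s: 5.25
eef_pos: [0.6147, 0.0224, 0.2503]
eef_rot: [0.0, 0.96, 0.28, 0.0]
wrist_force: [-0.4, 0.2, -0.1]
opening: 0.449
grasp_force: 0.0
```

Run:
```python
from h import *
tin()
g=np.radians(-2.6);yc=np.array([-np.sin(g),np.cos(g),0])
go(np.array([.569,.162,.25])+.07*yc,g+np.pi/2)
```

```text
tin scene 247 [ 0.1247 -0.0059]
now 5.35 [0.6146 0.0224 0.2501] shift [ 7.610e+01 -1.997e+02  1.000e-01] rot [ 0.    -0.    -0.961] q [-0.16  0.27  1.5   0.    1.37  0.85] F [0.3 1.1 0.6] op 0.45
```

Request:
play_rows --xyz '[[11, -29, 0], [22, -58, 0], [33, -87, 0], [44, -116, 0], [55, -145, 0], [66, -174, 0], [76, -200, 0], [76, -200, 0], [76, -200, 0], [76, -200, 0]]' --rot '[[0, 0, -0.16], [0, 0, -0.32], [0, 0, -0.48], [0, 0, -0.64], [0, 0, -0.8], [0, 0, -0.96], [0, 0, -0.961], [0, 0, -0.961], [0, 0, -0.961], [0, 0, -0.961]]' --grip '[0.45, 0.45, 0.45, 0.45, 0.45, 0.45, 0.45, 0.45, 0.45, 0.45]'

```text
time_s: 6.6
eef_pos: [0.5725, 0.2311, 0.2502]
eef_rot: [0.0, 0.724, 0.69, -0.0]
wrist_force: [0.3, -0.5, -1.0]
opening: 0.45
grasp_force: 0.0
```

Run:
```python
from h import *
o=readout.get_obs();q=o["eef_rot"];R=Ro.from_quat([*q[1:],q[0]])
c=vision.camera("wrist");T=np.eye(4);T[:3,:3]=R.as_matrix();T[:3,3]=o["eef_pos"];c["extrinsics"]=T@c["hand_eye"]
W=world(c);hsv=cv2.cvtColor(c["color"],cv2.COLOR_RGB2HSV)
for n,cc in(("wrist",c),("top",vision.camera("top"))):
    W=world(cc)
    m=(abs(W[...,2]-.155)<.008)&(abs(W[...,0]-.57)<.08)&(abs(W[...,1]-.16)<.06)
    P=W[m];print(n,m.sum(),cv2.minAreaRect(P[:,:2].astype(np.float32)) if m.sum()>9 else 0,np.median(P[:,2]) if m.any() else 0)
cv2.imwrite("pics/w3.png",c["color"][...,::-1])
g=np.radians(-2.6);yc=np.array([-np.sin(g),np.cos(g),0])
go(np.array([.569,.162,.132])+.07*yc,g+np.pi/2)
```

```text
wrist 5359 ((0.5700309872627258, 0.16046585142612457), (0.056261684745550156, 0.07617353647947311), 87.19091033935547) 0.15507497599033299
top 540 ((0.567651629447937, 0.16104759275913239), (0.05564603582024574, 0.09054506570100784), 87.14762115478516) 0.15614921570051754
now 6.7 [0.5725 0.2312 0.2503] shift [  0.7  -0.4 118.3] rot [ 0.     0.    -0.003] q [ 0.19  0.27  1.5  -0.    1.37  0.24] F [-0.1 -0.1 -0.6] op 0.45
```

View pics/w3.png

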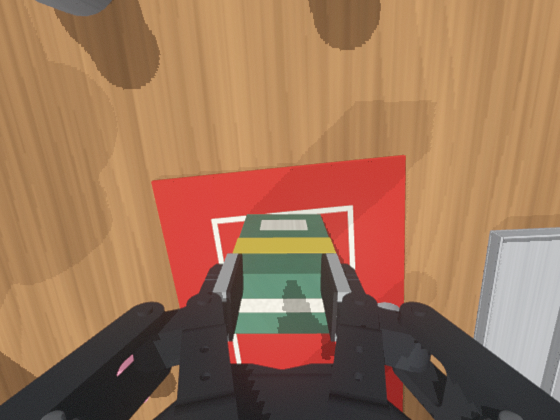

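The carton's centre is at (284,280) in line with the fingers, and the near end of the outline is clear. The wrist and top views agree on the pose within 2 mm. I'll go down and push.

Request:
play_rows --xyz '[[0, 0, 40], [0, 0, 80], [0, 0, 105], [0, 0, 118], [0, 0, 118], [-8, 0, 118], [-15, 0, 118], [-20, 0, 118], [-24, 0, 118], [-28, 0, 118]]' --rot '[[0, 0, 0], [0, 0, 0], [0, 0, 0], [0, 0, 0], [0, 0, 0], [0, 0, 0], [0, 0, 0], [0, 0, 0], [0, 0, 0], [0, 0, 0]]' --grip '[0.45, 0.45, 0.45, 0.45, 0.45, 0.45, 0.45, 0.45, 0.45, 0.45]'

```text
time_s: 7.95
eef_pos: [0.5709, 0.2038, 0.1324]
eef_rot: [0.0, 0.724, 0.69, 0.0]
wrist_force: [-0.1, 0.7, 1.1]
opening: 0.452
grasp_force: 0.0
```

Request:
play_rows --xyz '[[-4, 0, 0], [-8, 0, 0], [-13, 0, 0], [-18, 0, 0], [-23, 0, 0], [-28, 0, 0], [-33, 0, 0], [-38, 0, 0], [-43, 0, 0], [-48, 0, 0]]' --rot '[[0, 0, 0], [0, 0, 0], [0, 0, 0], [0, 0, 0], [0, 0, 0], [0, 0, 0], [0, 0, 0], [0, 0, 0], [0, 0, 0], [0, 0, 0]]' --grip '[0.45, 0.45, 0.45, 0.45, 0.45, 0.45, 0.45, 0.45, 0.45, 0.45]'

```text
time_s: 9.2
eef_pos: [0.5685, 0.1557, 0.1322]
eef_rot: [-0.0, 0.724, 0.69, -0.0]
wrist_force: [0.5, 0.7, -0.0]
opening: 0.453
grasp_force: 0.0
```

Run:
```python
from h import *
go([.57,.2,.25],np.radians(87.4))
c=vision.camera("scene");cv2.imwrite("pics/s4.png",cv2.resize(c["color"][150:330,150:390],None,fx=3,fy=3)[...,::-1])
```

```text
now 9.2 [0.5685 0.1557 0.1322] shift [  44.3   -0.6 -117.8] rot [-0.     0.    -0.002] q [ 0.07  0.34  1.66 -0.    1.14  0.11] F [ 0.5  0.7 -0. ] op 0.45
```

View pics/s4.png

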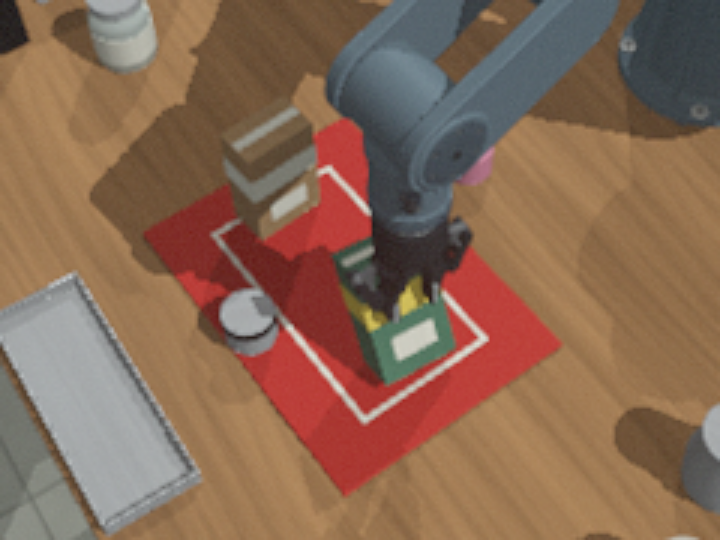

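The green carton (395,320) is tipping toward the middle and the force is zero, so it is falling by itself. I'll back off and raise the arm.

Request:
play_rows --xyz '[[10, 0, 0], [30, 0, 0], [50, 0, 0], [50, 0, -40], [50, 0, -80], [50, 0, -120], [80, 0, -150], [120, 0, -150], [150, 0, -150], [150, 0, -150]]' --rot '[[0, 0, 0], [0, 0, 0], [0, 0, 0], [0, 0, 0], [0, 0, 0], [0, 0, 0], [0, 0, 0], [0, 0, 0], [0, 0, 0], [0, 0, 0]]' --grip '[0.45, 0.45, 0.45, 0.45, 0.45, 0.45, 0.45, 0.45, 0.45, 0.45]'

```text
time_s: 10.5
eef_pos: [0.5747, 0.3095, 0.282]
eef_rot: [-0.0, 0.722, 0.692, 0.0]
wrist_force: [0.3, 0.0, 0.1]
opening: 0.446
grasp_force: 0.0
```

Run:
```python
from h import *
go([.57,.2,.25],np.radians(87.4))
c,s=tin();W=world(s)
a=np.radians(3.05);B=np.array([[np.cos(a),np.sin(a)],[-np.sin(a),np.cos(a)]])
for n,lo,hi in(("top surface green",.05,.075),("brown",.148,.165)):
  m=(W[...,2]>lo)&(W[...,2]<hi)&(abs(W[...,0]-.577)<.07)&(W[...,1]>(-.05 if n[0]=="t" else -.2))&(W[...,1]<.22)
  P=(W[m][:,:2]-[.577,.033])@B.T;print(n,m.sum(),cv2.minAreaRect(P.astype(np.float32)))
cv2.imwrite("pics/s5.png",cv2.resize(s["color"][150:330,150:390],None,fx=3,fy=3)[...,::-1])
```

```text
now 10.5 [0.5747 0.3095 0.282 ] shift [-109.6    0.    32. ] rot [-0.    -0.     0.003] q [0.31 0.33 1.36 0.   1.45 0.35] F [0.3 0.  0.1] op 0.45
tin scene 368 [0.1125 0.0018]
top surface green 1062 ((-0.008043402805924416, 0.02414054423570633), (0.1543727070093155, 0.09191813319921494), 84.65543365478516)
brown 366 ((0.003190111368894577, -0.13684971630573273), (0.09106678515672684, 0.05934460088610649), 5.362292766571045)
```

View pics/s5.png

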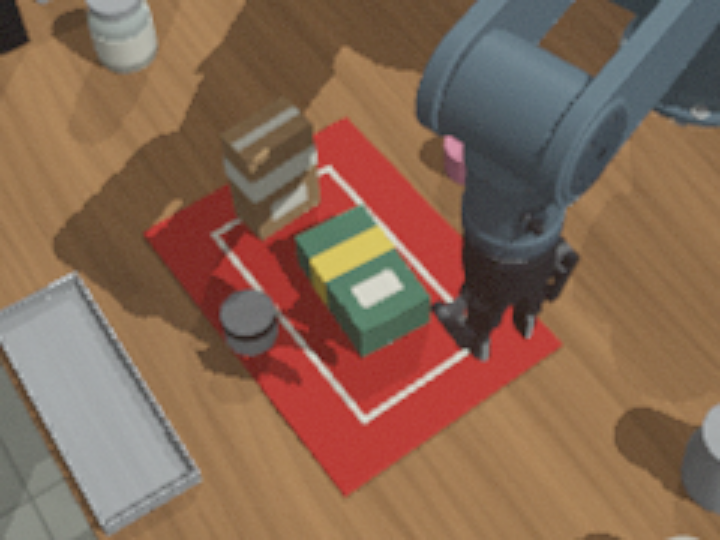

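The green carton lies flat at (365,280), centred at board (-8,24) mm. That puts its ends at y≈-51 and +101 mm, inside the outline. The tin is where it was at (250,320); the 0.1125 reading had some of the carton's white label mixed in. Brown is standing and unmoved, and the arm is clear of everything.

```bash
python3 -c "
from bench import ctrl
print(ctrl.hand_in())"
```

```text
the job is handed in; nothing more can be done
None
```

I handed the job in with the green carton lying on its broad face inside the outline, the tin upright outside it at about 0.123 m from the centre line, and the brown carton still standing. The hand-in returned no verdict.

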